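# Seat the jamb leaf and hold the sash hinge in line for its pin

### The job

The steel hinge leaf on the wooden jamb block stands proud: first press it fully home, so that it sits level in its recess. Then pick up the white sash rail (its upright lip is the handhold), bring its single knuckle down between the jamb leaf's two knuckles so that the pin holes line up, and finish while still holding it there in the air, lined up for the pin and not resting on the jamb or the bench. Leave the pin, the pliers and the flat cream-coloured fid where they lie.

Things in the scene. Friction and masses are not known exactly. Their poses are not given: they have to be found in the camera images.
- jamb: light wooden jamb block fixed to the bench on a plywood foot board (76 x 140 x 12 mm). Block 56 mm (x) x 130 mm (y), top 60 mm above the bench. Origin: centre of its underside on the bench, z up; its -x side is the open side of the shallow recess, where the leaf's knuckles stick out. It may be turned up to 0.35 rad
- leaf (a joint): how far the steel jamb leaf stands proud of its seat, in m: 0 = fully home (plate level with the block's top), 0.006 to 0.009 at the start, at most 0.010. It moves straight down with tight friction (about 5 N) and stays where it is left
- leaf_pad (a point): middle of the steel jamb leaf's flat upper face (plate 44 mm in x, 92 mm in y, 5 mm thick): the place to press. Its axes are the jamb's. 60 mm above the bench when home
- leaf_barrel (a point): point on the pin axis midway between the jamb leaf's two knuckles; y along the pin axis, other axes as the jamb's; moves with the leaf. When home: 43 mm from the jamb's origin to its -x, 57.5 mm above the bench. Knuckles: tubes 20 mm outside, 10 mm bore, 26 mm long, with a 38 mm free gap between, centred here. Axis 15 mm off the block's front
- rail: loose white L-section sash rail, 0.15 to 0.3 kg, standing on the bench. Origin: centre of underside, z up. Base 50 (x) x 110 (y) x 22 mm; steel leaf on top, knuckle at +x; upright lip x -25 to -7 mm, top 83 mm up: grip it across its 18 mm. Lined up, it lies on the jamb's -x side with the jamb's heading, underside about 33 mm above the bench
- rail_barrel (a point): centre of the rail's knuckle (tube 20 mm outside, 10 mm bore, 30 mm long along y), at (40, 0, 24) mm in the rail's frame; y along the pin axis. The pin axis is 15 mm clear of the rail's base
- rail_grip (a point): middle of the top edge of the rail's upright lip, at (-16, 0, 83) mm in the rail's frame; x across the lip's 18 mm thickness
- hinge_pin: bystander: steel hinge pin, 6 mm thick, 100 mm long along x with an 18 mm bent end, lying on the bench; origin on the bench under its middle. Leave it
- fid: bystander: flat cream-coloured fid (a pointed plastic stick), 21 x 128 x 8 mm, long along y; origin at the centre of its underside. Leave it
- running_pliers: bystander: pliers with red handles, 56 x 144 x 14 mm; origin at the centre of the underside. Leave them

How it is judged:
On the way, in this order (a step that is already met when the one before it is completed fails the run):
1. the jamb leaf is pressed home while the rail still stands on the bench (value of joint leaf below 0.0015 m and height (world z) of rail below 0.01 m), for 0.2 s.
2. the rail is lifted in the gripper (height (world z) of rail above 0.025 m and contact force between the fingers and rail above 2 N), for 0.2 s.
At the end, for the whole second after the job is handed in: Leaf home within 1.5 mm; rail knuckle between the leaf knuckles, bore within 3 mm of their axis in jamb x and in height, 4.5 mm along it, parallel within 0.08 rad; rail still, in the fingers (over 2 N), over 20 mm above the bench, on the jamb with under 1.5 N (value of joint leaf below 0.0015 m and x of rail_barrel in the frame of leaf_barrel between -0.003 and 0.003 m and z of rail_barrel in the frame of leaf_barrel between -0.003 and 0.003 m and y of rail_barrel in the frame of leaf_barrel between -0.0045 and 0.0045 m and angle between the y axis of rail_barrel and the y axis of leaf_barrel, either way round below 0.08 rad and contact force between the fingers and rail above 2 N and contact force between rail and jamb below 1.5 N and height (world z) of rail above 0.02 m and linear speed of rail below 0.02 m/s); the arm keeps its last pose, push and grip.
It fails at once if the hinge pin was moved by more than 25 mm (distance of hinge_pin from where it was at the start of the episode above 0.025 m).
It fails at once if the fid was moved by more than 25 mm (distance of fid from where it was at the start of the episode above 0.025 m).
It fails at once if the pliers were moved by more than 25 mm (distance of running_pliers from where it was at the start of the episode above 0.025 m).
It also fails if it takes over 58 s, if anything falls off the work surface, if the arm or the gripper's body presses on something with over 40 N, if the wrist force passes 120 N, or if a joint passes its speed limit or range.

### The arm

A 7-joint arm with a two-finger parallel gripper is mounted at the origin on a cart in front of the work surface, level with it; the furniture and walls round the work are solid. World frame = base frame: x ahead of the robot, y to its left, z up, the work surface at z = 0. Lengths are in m, angles in rad, forces in N, time in s.
With the tool pointing down it reaches from about 0.35 to 0.9 m from the base axis. Payload 8.1 kg.
Tool frame: the origin (TCP) lies on the centre line of the jaws, within the pads' length; the fingertips stand 17 mm ahead of it and the grasp point (between the pads) lies 2 mm behind it; z points along the fingers, y is the direction in which the jaws open and shut (so a half turn about z gives the same grasp; the last joint's range is limited). The gripper opens to 92 mm and grips with 3 to 60 N. Pads are 19 mm wide; open, the fingers measure 130 mm over their backs; the gripper's body (75 mm by 190 mm) begins 47 mm behind the grasp point.
Start: joints at [-1.224, 0.434, 0.025, 1.573, -0.012, 1.134, -0.075], TCP at [0.272, 0.563, 0.244] pointing down, gripper open.
Joint ranges: [-2.62, 2.62], [-0.44, 2.09], [-1.27, 1.32], [0.08, 2.57], [-1.32, 4.46], [0.12, 2], [-2.74, 2.74]. Speed limits (rad/s): [2.22, 2.22, 3.01, 3.01, 3.14, 3.14, 3.14].

### API

Orientations are given as a rotation vector (axis times angle).
In Python, from cell import arm gives the robot as it stands.
- The arm moves only by the shell command python3 -m creep 'ROWS' [FORCE]. ROWS is JSON, a list that holds one entry, the list of rows, each a list of 7 numbers: the shift along the world's x, y, z in cm, then the turn, a rotation vector about the world's x, y, z in degrees, then the opening, from -1 (shut) to 1 (fully open), so that 0 is half open. In form: [[[tx, ty, tz, ax, ay, az, jaw], ...]]. A call has 1 to 5 rows; each row is the pose to reach, as a shift and turn from the pose commanded when the call began; what a row does not reach only later rows make up. A row lasts 1/10 s, in which the tool goes at most 50 mm and 8.59 degrees, less where a joint would pass 70% of its speed; a pose out of reach is approached as far as the arm can. A call with a gripper value outside its range is refused whole. The fingers move at their own pace and stop on an object; FORCE is the grip in N (left out, the last holds). Time passes only in rows, so rows that repeat a pose let the fingers close. It gives the time, the measured TCP pose, the force and the opening at its end, in the units of the state.
- arm.observe(): the state, without advancing time (a new reading comes with each control period).
- arm.get_image(name): name is "side" or "top"; returns the picture (384x512x3 uint8, red, green, blue); there is no depth.
- arm.camera_model(name): a dict with "vfov" (degrees; the focal length in pixels is half the picture's height over the tangent of half this angle, whatever the lens; pixels are square), "cx", "cy" (the principal point, pixels), "k1" (the pictures are not rectified: a ray, as slopes to the right and down, at radius r is drawn at 1 + k1 r^2 times it, then the intrinsics apply), "cam_to_world" (4x4, takes a point from camera to world coordinates). Camera axes: x right, y down, z forward; pixel columns grow to the right and rows downward; lengths in m; the calibration is good to about 2 mm. A picture is of the moment at which its call begins. camera_model takes no time and is no camera call.
- arm.sign_off(): hands the job in, once; it reports no verdict.
The state is a dict: "clock": time; "joints": joint angles; "dq": joint speeds; "joint_efforts": joint torques, N m; "position": TCP position; "ee_rot": TCP orientation; "force": force on the tool from outside, world axes, zero at the start; "ft_torque": the same for the moment, N m; "width": opening from 0.0 (shut) to 1.0 (fully open).
Only numpy, scipy, OpenCV 4.12 (cv2) and the standard library are available. Lean on these libraries where they do the work, as an engineer would, in place of code of your own. Each camera call takes 0.05 s, during which the arm holds its last target.

## Working session

There is one attempt and no reset: what is moved stays moved. The work goes in short steps, Python scripts to look and compute and a shell command to move; the robot and the scene stay as the last step left them, time stands still between calls to the robot, and variables do not carry over. Pictures are saved under pics/ and viewed, and the job is handed in when it is done.

```bash
ls; mkdir -p pics; python3 - <<'E'
from cell import arm
import cv2
for n in("side","top"):
    im=arm.get_image(n); cv2.imwrite(f"pics/{n}0.png",im[:,:,::-1]); m=arm.camera_model(n); print(n,m)
print(arm.observe())
E
```

```text
pics
side {'vfov': 48.04619968345603, 'cx': 259.59341913176456, 'cy': 191.71197922673971, 'k1': -0.16299806648747941, 'cam_to_world': array([[ 0.93391118, -0.1586488 ,  0.32037552,  0.25420651],
       [-0.35723442, -0.44899181,  0.81901766, -0.74084553],
       [ 0.01390982, -0.87933891, -0.47599328,  0.48076671],
       [ 0.        ,  0.        ,  0.        ,  1.        ]])}
top {'vfov': 55.74000774123111, 'cx': 260.9318821418345, 'cy': 189.19942404948614, 'k1': -0.10224973729242312, 'cam_to_world': array([[ 0.01516454, -0.98419691,  0.17642698,  0.37549284],
       [-0.99942466, -0.02027341, -0.02719091, -0.03004764],
       [ 0.03033798, -0.17591314, -0.98393809,  0.91641911],
       [ 0.        ,  0.        ,  0.        ,  1.        ]])}
{'clock': 0.1, 'joints': array([-1.22359949,  0.43513101,  0.0249996 ,  1.57398597, -0.01163592,
        1.13402486, -0.07509211]), 'dq': array([-2.59946166e-04, -2.88687373e-03,  9.52180860e-05, -1.72968211e-03,
        8.43599220e-04, -3.30049807e-05,  3.09762818e-04]), 'joint_efforts': array([ 3.48197485e-03, -6.69129539e+01,  9.88298357e-01, -3.15147257e+01,
       -6.04960229e-02,  3.73788038e-02,  3.79944993e-05]), 'position': array([0.27159936, 0.56242059, 0.24304538]), 'ee_rot': array([-7.00704744e-01, -3.06223763e+00,  2.18024939e-03]), 'force': array([0.33513236, 0.53139086, 0.32718761]), 'ft_torque': array([-0.02195633,  0.05366604,  0.02977963]), 'width': 1.000220517605699}
```

View pics/side0.png

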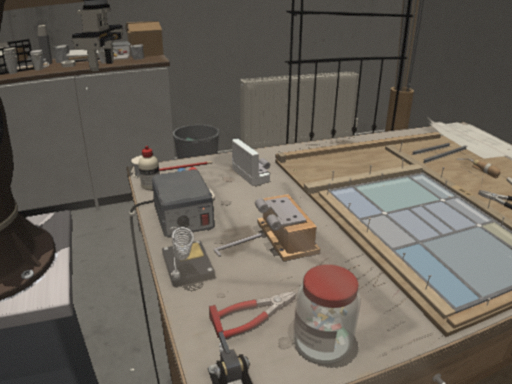

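View pics/top0.png

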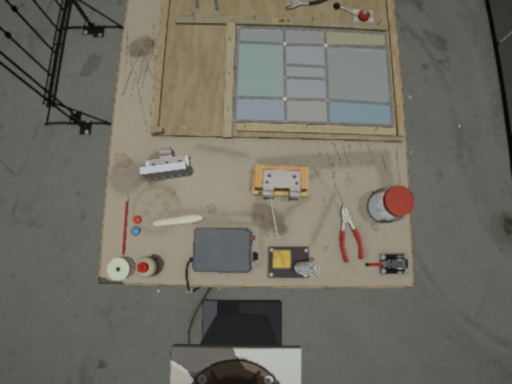

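```bash
cat > h.py <<'E'
import numpy as np, cv2
from cell import arm
class Cam:
    def __init__(s,n):
        m=arm.camera_model(n); s.f=192/np.tan(np.radians(m["vfov"]/2)); s.c=np.array([m["cx"],m["cy"]]); s.k=m["k1"]; s.T=np.array(m["cam_to_world"])
    def proj(s,P):
        P=np.atleast_2d(P); q=(P-s.T[:3,3])@s.T[:3,:3]; u=q[:,:2]/q[:,2:]; r2=(u**2).sum(1,keepdims=True)
        return u*(1+s.k*r2)*s.f+s.c
    def ray(s,px):
        K=np.array([[s.f,0,s.c[0]],[0,s.f,s.c[1]],[0,0,1.]])
        u=cv2.undistortPoints(np.array(px,float).reshape(-1,1,2),K,np.array([s.k,0,0,0,0.])).reshape(-1,2)
        d=np.c_[u,np.ones(len(u))]@s.T[:3,:3].T
        return s.T[:3,3],d
    def plane(s,px,z):
        o,d=s.ray(px); return o+d*((z-o[2])/d[:,2:])
def tri(ct,pt,cs,ps):
    o1,d1=ct.ray([pt]);o2,d2=cs.ray([ps]); A=np.c_[d1[0],-d2[0]]; t=np.linalg.lstsq(A,o2-o1,rcond=None)[0]
    a=o1+t[0]*d1[0]; b=o2+t[1]*d2[0]; return (a+b)/2,np.linalg.norm(a-b)
E
python3 - <<'E'
from h import *
t=Cam("top");s=Cam("side")
print(t.proj([0.27,0.56,.244]),t.proj([0,0,0]),s.proj([.27,.56,.244]))
a=cv2.imread("pics/top0.png");b=cv2.imread("pics/side0.png")
A=cv2.resize(a[135:255,100:340],None,fx=3.3,fy=3.3,interpolation=cv2.INTER_CUBIC);cv2.imwrite("pics/tz.png",A)
A=cv2.resize(a[145:190,130:200],None,fx=11,fy=11,interpolation=cv2.INTER_CUBIC);cv2.imwrite("pics/trail.png",A)
A=cv2.resize(a[155:215,245:320],None,fx=10,fy=10,interpolation=cv2.INTER_CUBIC);cv2.imwrite("pics/tjamb.png",A)
A=cv2.resize(b[130:260,210:330],None,fx=4.5,fy=4.5,interpolation=cv2.INTER_CUBIC);cv2.imwrite("pics/sz.png",A)
E
```

```text
[[-54.76767351 297.65728929]] [[234.45283092 410.17895766]] [[101.27161726  59.54391134]]
```

View pics/tz.png

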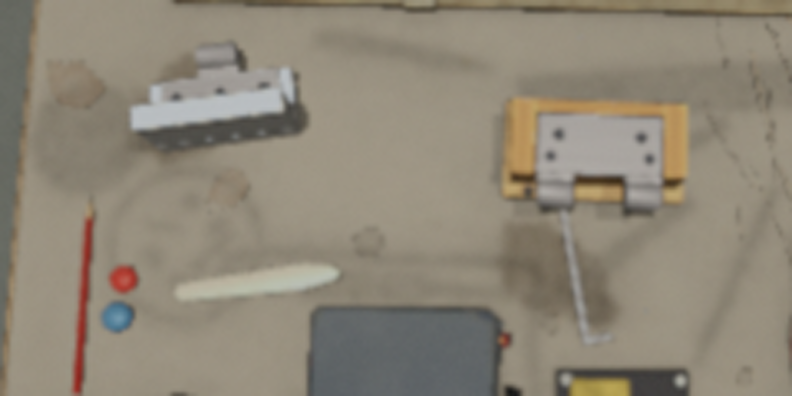

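View pics/trail.png

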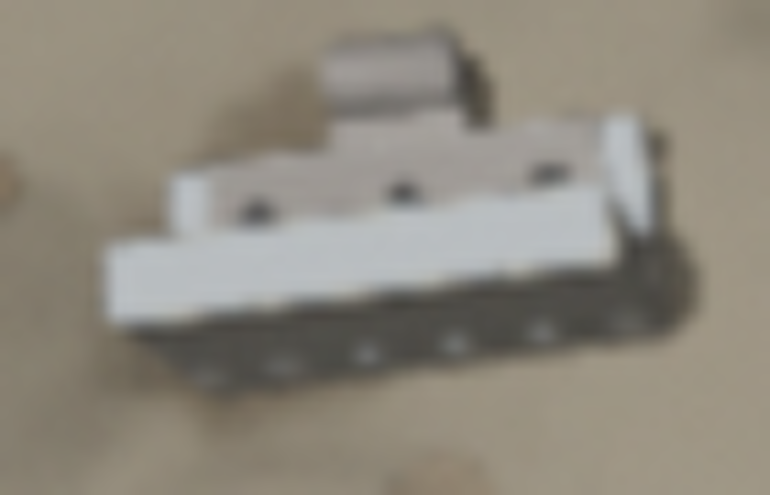

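View pics/tjamb.png

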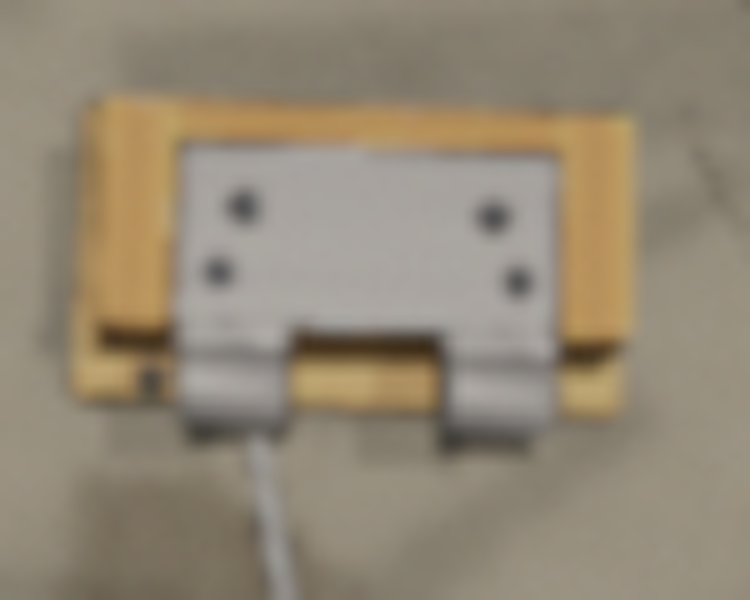

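View pics/sz.png

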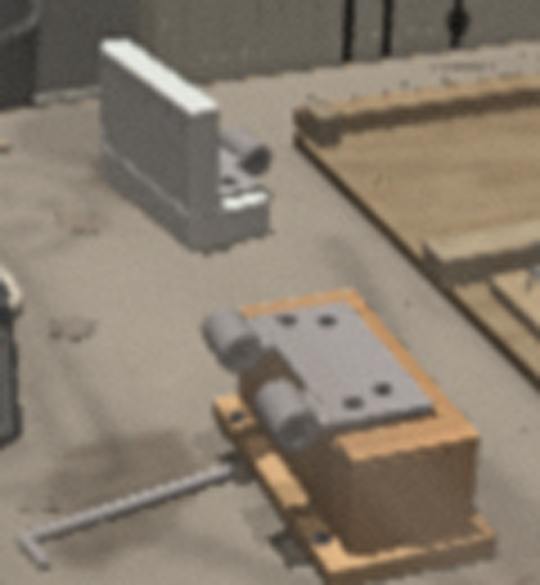

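```bash
python3 - <<'E'
from h import *
t=Cam("top");s=Cam("side")
im=cv2.imread("pics/top0.png"); hsv=cv2.cvtColor(im,cv2.COLOR_BGR2HSV)
def T(l,o,k): return np.array(l,float)/k+np.array(o)-0.5+0.5/k
lip=T([(105,245),(600,188),(613,262),(116,322)],(130,145),11)
L=t.plane(lip,.083); print("lip top",L.round(4).tolist(),"sizes",[np.linalg.norm(L[i]-L[(i+1)%4]).round(4) for i in range(4)])
c=L.mean(0); d=L[1]-L[0]+L[2]-L[3]; print("grip",c,"heading y-axis",np.arctan2(d[1],d[0])-np.pi/2)
kn=T([(325,40),(448,35),(460,100),(330,108)],(130,145),11)
K=t.plane(kn,.031);print("knuckle",K.mean(0),K.round(4).tolist())
pl=T([(180,143),(562,152),(555,358),(175,352)],(245,155),10)
for z in(.066,.069):
  P=t.plane(pl,z);print("plate",z,P.mean(0),[np.linalg.norm(P[i]-P[(i+1)%4]).round(4) for i in range(4)]);d=P[1]-P[0];print(np.arctan2(d[1],d[0])+np.pi/2)
bl=T([(95,97),(635,118),(632,345),(98,327)],(245,155),10)
B=t.plane(bl,.06);print("block",B.mean(0),B.round(4).tolist(),[np.linalg.norm(B[i]-B[(i+1)%4]).round(4) for i in range(4)]);d=B[1]-B[0];print(np.arctan2(d[1],d[0])+np.pi/2)
E
```

```text
lip top [[0.5727, 0.2358, 0.083], [0.5873, 0.1295, 0.083], [0.5711, 0.1258, 0.083], [0.5559, 0.232, 0.083]] sizes [np.float64(0.1073), np.float64(0.0167), np.float64(0.1074), np.float64(0.0173)]
grip [0.57173868 0.18075691 0.083     ] heading y-axis -3.002284978585691
knuckle [0.6273739  0.18926257 0.031     ] [[0.6344, 0.205, 0.031], [0.6361, 0.1766, 0.031], [0.6207, 0.1728, 0.031], [0.6183, 0.2027, 0.031]]
plate 0.066 [ 0.55231927 -0.10226247  0.066     ] [np.float64(0.0923), np.float64(0.0506), np.float64(0.0909), np.float64(0.0511)]
-0.0011321679478790703
plate 0.069 [ 0.55169549 -0.10200772  0.069     ] [np.float64(0.092), np.float64(0.0504), np.float64(0.0906), np.float64(0.0509)]
-0.0011321679478788482
block [ 0.56087095 -0.10209722  0.06      ] [[0.5902, -0.0361, 0.06], [0.588, -0.1678, 0.06], [0.5317, -0.1666, 0.06], [0.5335, -0.0379, 0.06]] [np.float64(0.1318), np.float64(0.0563), np.float64(0.1288), np.float64(0.0568)]
-0.016451127425121115
```

```bash
python3 -m creep '[[[1.9,-4.4,0,0,0,-5,-1],[3.8,-8.8,0,0,0,-10,-1],[5.7,-13.3,0,0,0,-15,-1],[7.6,-17.7,0,0,0,-20,-1],[9.4,-22.1,0,0,0,-25,-1]]]' 20
```

```text
clock: 0.6
position: [0.3662, 0.3398, 0.2435]
ee_rot: [-1.352, -2.836, 0.0]
force: [-0.1, 0.3, 0.6]
width: 0.617
```

```bash
python3 -m creep '[[[1.9,-4.4,0,0,0,-5,-1],[3.8,-8.8,0,0,0,-10,-1],[5.7,-13.3,0,0,0,-15,-1],[7.6,-17.7,0,0,0,-20,-1],[9.4,-22.1,0,0,0,-25,-1]]]'
```

```text
clock: 1.1
position: [0.46, 0.1189, 0.2437]
ee_rot: [-1.934, -2.476, -0.0]
force: [0.4, 0.9, 0.4]
width: 0.174
```

```bash
python3 -m creep '[[[1.9,-4.4,-1,0,0,-4,-1],[3.8,-8.8,-2,0,0,-8,-1],[5.7,-13.3,-3,0,0,-12,-1],[7.6,-17.7,-4,0,0,-14,-1],[9.5,-22.1,-5,0,0,-14,-1]]]'
```

```text
clock: 1.6
position: [0.5551, -0.1018, 0.1931]
ee_rot: [-2.218, -2.225, 0.0]
force: [0.4, -0.1, -0.2]
width: 0.006
```

```bash
python3 -m creep '[[[0,0,-4,0,0,0,-1],[0,0,-8,0,0,0,-1],[0,0,-10,0,0,0,-1],[0,0,-10.5,0,0,0,-1],[0,0,-10.5,0,0,0,-1]]]'; python3 -m creep '[[[0,0,-0.2,0,0,0,-1],[0,0,-0.4,0,0,0,-1],[0,0,-0.6,0,0,0,-1],[0,0,-0.8,0,0,0,-1],[0,0,-0.8,0,0,0,-1]]]'
```

```text
clock: 2.1
position: [0.5544, -0.1002, 0.0883]
ee_rot: [-2.217, -2.225, 0.002]
force: [-0.4, 0.0, 0.6]
width: 0.003
clock: 2.6
position: [0.5554, -0.1001, 0.0812]
ee_rot: [2.216, 2.225, 0.002]
force: [0.5, 0.4, 2.2]
width: 0.007
```

```bash
python3 -m creep '[[[0,0,-0.1,0,0,0,-1],[0,0,-0.2,0,0,0,-1],[0,0,-0.3,0,0,0,-1],[0,0,-0.3,0,0,0,-1]]]';  python3 -m creep '[[[0,0,-0.1,0,0,0,-1],[0,0,-0.1,0,0,0,-1]]]'
```

```text
clock: 3.0
position: [0.5552, -0.1002, 0.0778]
ee_rot: [2.217, 2.225, 0.001]
force: [2.6, 0.1, 3.0]
width: 0.008
clock: 3.2
position: [0.5552, -0.1002, 0.0773]
ee_rot: [2.217, 2.225, 0.001]
force: [0.8, 0.8, 9.8]
width: 0.007
```

```bash
python3 -m creep '[[[0,0,-0.1,0,0,0,-1],[0,0,-0.1,0,0,0,-1],[0,0,-0.1,0,0,0,-1]]]'; python3 -m creep '[[[0,0,-0.1,0,0,0,-1],[0,0,-0.1,0,0,0,-1],[0,0,-0.1,0,0,0,-1]]]'
```

```text
clock: 3.5
position: [0.5553, -0.1002, 0.0771]
ee_rot: [2.217, 2.225, 0.002]
force: [-3.0, 2.3, 20.8]
width: 0.003
clock: 3.8
position: [0.5553, -0.1002, 0.077]
ee_rot: [2.217, 2.225, 0.003]
force: [-6.2, 3.1, 32.0]
width: 0.005
```

```bash
python3 -m creep '[[[0,0,2,0,0,0,-1],[0,0,6,0,0,0,-0.5],[0,0,10,0,0,0,0],[0,4.5,12,0,0,2,0],[0.3,9.2,12,0,0,4,0]]]'; python3 -m creep '[[[0.4,4.7,0,0,0,1,0],[0.8,9.4,0,0,0,2,0],[1.1,14.1,0,0,0,3,0],[1.4,18.9,0,0,0,4,0],[1.4,18.9,0,0,0,4,0]]]'; python3 - <<'E'
from h import *
for n in("side","top"):
    im=arm.get_image(n)[:,:,::-1]; cv2.imwrite(f"pics/{n}1.png",im)
a=cv2.imread("pics/top1.png");cv2.imwrite("pics/tj1.png",cv2.resize(a[155:215,245:320],None,fx=10,fy=10,interpolation=cv2.INTER_CUBIC))
print(arm.observe()["position"])
E
```

```text
clock: 4.3
position: [0.5584, -0.0094, 0.1975]
ee_rot: [2.14, 2.296, 0.004]
force: [1.3, 1.5, -1.2]
width: 0.303
clock: 4.8
position: [0.5698, 0.1894, 0.1932]
ee_rot: [-2.041, -2.383, 0.0]
force: [-0.2, -0.9, -1.0]
width: 0.501
[0.57061011 0.18172946 0.19361386]
```

View pics/top1.png

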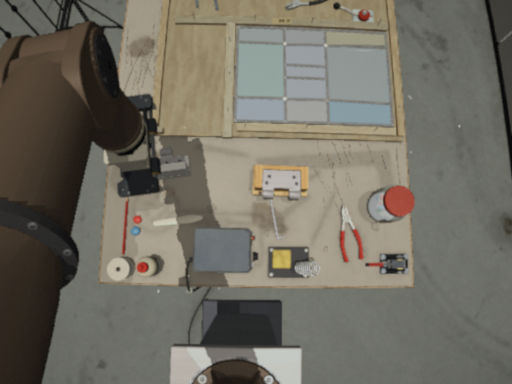

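View pics/side1.png

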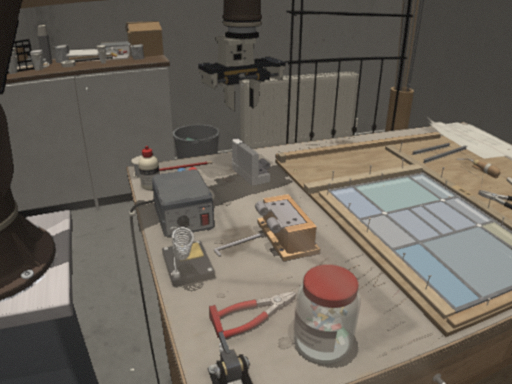

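View pics/tj1.png

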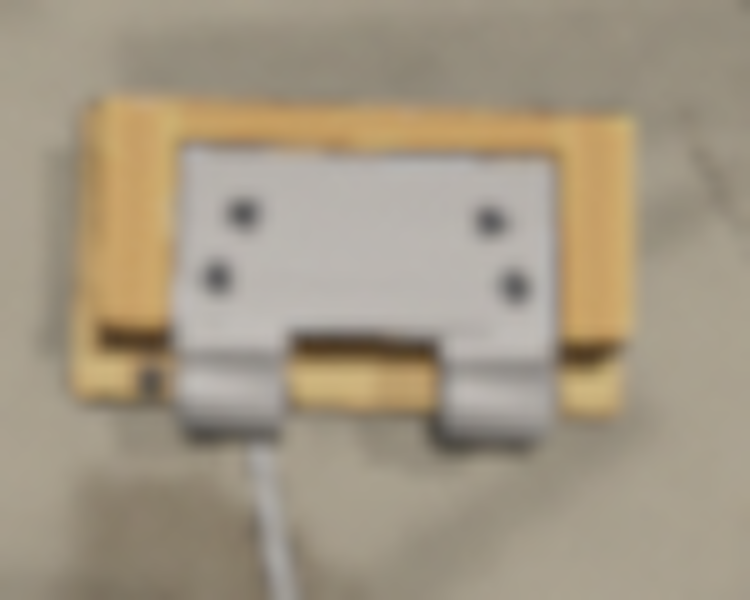

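```bash
python3 -m creep '[[[0.1,-0.1,-4,0,0,0,0],[0.1,-0.1,-8,0,0,0,0],[0.1,-0.1,-11,0,0,0,0],[0.1,-0.1,-12.5,0,0,0,0],[0.1,-0.1,-12.8,0,0,0,0]]]'; python3 - <<'E'
from h import *
for n in("side","top"):
    im=arm.get_image(n)[:,:,::-1]; cv2.imwrite(f"pics/{n}2.png",im)
a=cv2.imread("pics/side2.png");a=cv2.resize(a[90:210,180:310],None,fx=4,fy=4,interpolation=cv2.INTER_CUBIC)
b=cv2.imread("pics/top2.png");b=cv2.resize(b[120:210,110:210],None,fx=4,fy=4,interpolation=cv2.INTER_CUBIC)
b=cv2.copyMakeBorder(b,0,a.shape[0]-b.shape[0],0,0,0)
a=a[:,:400];cv2.imwrite("pics/g2.png",np.hstack([a,b]))
print(arm.observe()["position"],arm.observe()["force"])
E
```

```text
clock: 5.4
position: [0.5717, 0.1778, 0.0652]
ee_rot: [-2.058, -2.372, 0.006]
force: [-0.2, 0.7, -0.6]
width: 0.498
[0.57317004 0.17890004 0.06724072] [ 0.5577075  -0.89392573  0.99729216]
```

View pics/g2.png

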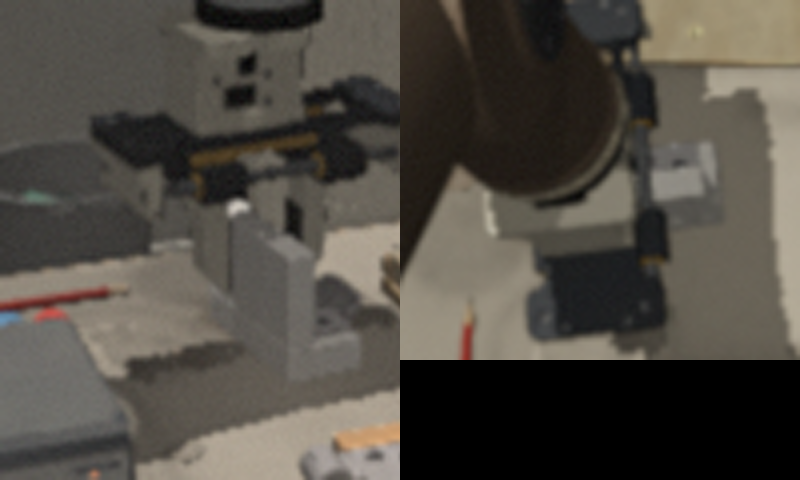

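```bash
python3 -m creep '[[[0,0,-0.3,0,0,0,-1],[0,0,-0.3,0,0,0,-1],[0,0,-0.3,0,0,0,-1],[0,0,-0.3,0,0,0,-1],[0,0,-0.3,0,0,0,-1]]]' 30;python3 -m creep '[[[0,0,0,0,0,0,-1],[0,0,0,0,0,0,-1],[0,0,0,0,0,0,-1]]]'; python3 - <<'E'
from h import *
o=arm.observe();print(o["position"],o["ee_rot"],o["force"],o["width"])
E
```

```text
clock: 6.0
position: [0.5732, 0.1801, 0.0643]
ee_rot: [2.056, 2.375, 0.002]
force: [1.0, 0.1, 4.0]
width: 0.194
clock: 6.3
position: [0.5732, 0.1801, 0.0643]
ee_rot: [2.056, 2.375, 0.001]
force: [0.6, 0.5, 5.7]
width: 0.194
[0.57315496 0.18009169 0.06430857] [2.05598879e+00 2.37495103e+00 1.49456638e-03] [0.55256277 0.50611687 5.72641217] 0.1936002586785866
```

```bash
python3 - <<'E'
from h import *
t=Cam("top");s=Cam("side")
T=lambda l:np.array(l,float)/10+np.array((245,155))-0.45
def show(n,p,z):
    P=t.plane(T(p),z);print(n,P.mean(0).round(4),[np.linalg.norm(P[i]-P[(i+1)%4]).round(4) for i in range(4)]);
    for a,b in((0,1),(3,2)):
        d=P[b]-P[a];print("   head",(np.arctan2(d[1],d[0])+np.pi/2).round(4))
show("holes",[(243,213),(490,221),(514,287),(217,278)],.06)
show("plate",[(180,148),(560,155),(553,362),(176,352)],.06)
show("block",[(97,99),(635,119),(632,345),(98,327)],.06)
# predicted projection of knuckles for hypotheses
J=np.array([.5605,-.1020])
for h in(-.02,-.01,0):
  R=np.array([[np.cos(h),-np.sin(h)],[np.sin(h),np.cos(h)]])
  pts=[(-28,-65,60),(-28,65,60),(28,65,60),(28,-65,60),(-43,19,67.5),(-43,45,67.5),(-43,-19,67.5),(-43,-45,67.5),(-53,19,57.5),(-53,-19,57.5),(-38,-70,12),(-38,70,12)]
  P=np.array([[*(J+R@(np.array(p[:2])/1000)),p[2]/1000] for p in pts])
  print(h,((t.proj(P)-np.array((245,155))+.45)*10).round(0).tolist())
E
```

```text
holes [ 0.5538 -0.1022  0.06  ] [np.float64(0.0599), np.float64(0.0172), np.float64(0.0718), np.float64(0.0172)]
   head -0.0109
   head -0.0094
plate [ 0.5528 -0.1026  0.06  ] [np.float64(0.0925), np.float64(0.0512), np.float64(0.0908), np.float64(0.0502)]
   head 0.0041
   head -0.0064
block [ 0.5607 -0.1022  0.06  ] [np.float64(0.1313), np.float64(0.0561), np.float64(0.1288), np.float64(0.0563)]
   head -0.0147
   head -0.0134
-0.02 [[631.0, 347.0], [92.0, 326.0], [101.0, 99.0], [634.0, 121.0], [284.0, 390.0], [174.0, 385.0], [443.0, 396.0], [552.0, 400.0], [280.0, 438.0], [438.0, 444.0], [621.0, 420.0], [69.0, 398.0]]
-0.01 [[632.0, 345.0], [93.0, 328.0], [100.0, 101.0], [633.0, 119.0], [286.0, 391.0], [176.0, 387.0], [445.0, 395.0], [554.0, 398.0], [282.0, 439.0], [440.0, 443.0], [622.0, 417.0], [70.0, 401.0]]
0 [[634.0, 342.0], [94.0, 331.0], [99.0, 104.0], [632.0, 116.0], [287.0, 391.0], [178.0, 389.0], [447.0, 395.0], [556.0, 397.0], [284.0, 439.0], [442.0, 442.0], [624.0, 415.0], [72.0, 404.0]]
```

```bash
python3 - <<'E'
from h import *
t=Cam("top");s=Cam("side")
for n,p,q in(("station near-right top corner",(250,229),(207,174)),("station top left-back",(195,229),(174,157)),("spring",(307,268),(182,231)),("pin",(271,200),(262,234))):
    print(n,tri(t,p,s,q))
E
python3 -m creep '[[[0,0,2,0,0,0,-1],[0,0,5,0,0,0,-1],[0,0,8,0,0,0,-1],[0,0,11.5,0,0,0,-1],[0,0,11.5,0,0,0,-1]]]'
```

```text
station near-right top corner (array([ 0.42752367, -0.02915978,  0.12421264]), np.float64(0.0031980302365952505))
station top left-back (array([0.4069157 , 0.09436882, 0.11337367]), np.float64(0.041381333034291194))
spring (array([ 0.34717786, -0.15877061,  0.09456665]), np.float64(0.0025449826502845535))
pin (array([ 0.51508569, -0.08228035,  0.00168214]), np.float64(0.006189563056528198))
clock: 6.8
position: [0.575, 0.1802, 0.1829]
ee_rot: [2.055, 2.372, 0.009]
force: [1.7, -0.3, -2.6]
width: 0.195
```

```bash
python3 -m creep '[[[-0.5,-3.5,0,0,0,-1.5,-1],[-1.4,-8,0,0,0,-3,-1],[-2.3,-12.5,0,0,0,-4.5,-1],[-3.2,-17,0,0,0,-6,-1],[-4,-21.5,0,0,0,-7.5,-1]]]';python3 -m creep '[[[-1,-3.5,0,0,0,-1,-1],[-3,-6,0,0,0,-1.4,-1],[-5.5,-6.6,0,0,0,-1.4,-1],[-7.1,-6.7,0,0,0,-1.4,-1],[-7.1,-6.7,0,0,0,-1.4,-1]]]';python3 -m creep '[[[0,0,0,0,0,0,-1],[0,0,0,0,0,0,-1],[0,0,0,0,0,0,-1]]]'; python3 - <<'E'
from h import *
for n in("side","top"):
    im=arm.get_image(n)[:,:,::-1]; cv2.imwrite(f"pics/{n}3.png",im)
o=arm.observe();print(o["position"],o["ee_rot"],o["force"])
E
```

```text
clock: 7.3
position: [0.5313, -0.0367, 0.1777]
ee_rot: [-2.207, -2.234, 0.002]
force: [1.0, -0.4, -3.3]
width: 0.196
clock: 7.8
position: [0.4586, -0.1026, 0.1777]
ee_rot: [-2.234, -2.204, 0.003]
force: [1.3, -0.1, -2.1]
width: 0.195
clock: 8.1
position: [0.4625, -0.1019, 0.1786]
ee_rot: [2.233, 2.209, -0.0]
force: [-0.2, -0.2, -3.0]
width: 0.199
[ 0.46224209 -0.1019853   0.17858856] [ 2.23376856e+00  2.20875628e+00 -4.06218962e-04] [ 0.47502028 -0.39030613 -2.58413745]
```

View pics/side3.png

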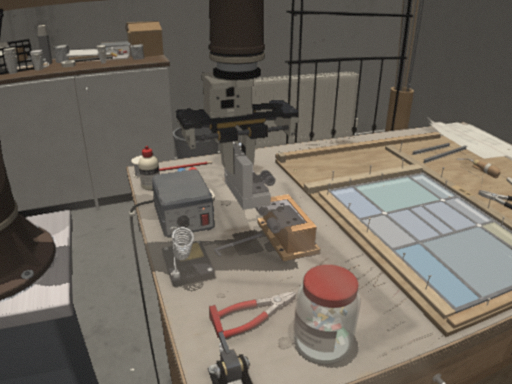

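View pics/top3.png

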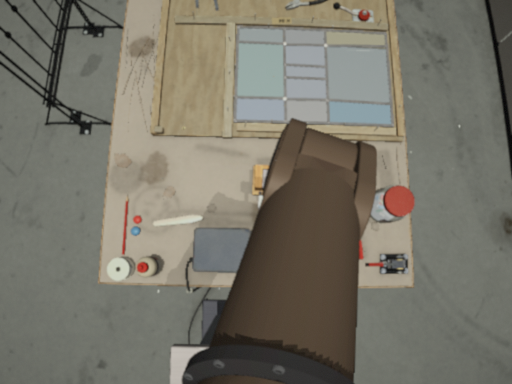

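```bash
cat > ov.py <<'E'
from h import *
import sys
def overlay(src,dst,x0,x1,y0,y1,k,tz0=.0643,rail=True,dy=.0009):
    s=Cam("side"); a=cv2.imread(src); o=arm.observe()
    A=cv2.resize(a[y0:y1,x0:x1],None,fx=k,fy=k,interpolation=cv2.INTER_CUBIC); B=A.copy()
    def put(P,col):
        for p in s.proj(P):
            q=((p-np.array((x0,y0))+.5)*k-.5).round().astype(int); cv2.drawMarker(B,tuple(int(v) for v in q),col,cv2.MARKER_CROSS,9,1)
    def tr(J,h,pts):
        c,n=np.cos(h),np.sin(h); p=np.array(pts)/1000.; return np.c_[J[0]+c*p[:,0]-n*p[:,1],J[1]+n*p[:,0]+c*p[:,1],J[2]+p[:,2]]
    th=np.linspace(0,2*np.pi,12,endpoint=False)
    ring=lambda x,y,z,r:[(x+r*np.cos(u),y,z+r*np.sin(u)) for u in th]
    put(tr((.5606,-.1021,0),-.011,[(-28,-65,60),(28,-65,60),(28,65,60),(28,-65,12),(-28,-65,12),(-38,-70,12),(-38,70,12),(38,-70,12)]+ring(-43,-45,57.5,10)+ring(-43,19,57.5,10)),(0,255,0))
    if rail:
        r=o["ee_rot"]; h=2*np.arctan2(r[1],r[0])-np.pi/2; h=(h+np.pi/2)%np.pi-np.pi/2
        p=o["position"]; c,n=np.cos(h),np.sin(h)
        org=(p[0]+c*.016-n*dy,p[1]+n*.016+c*dy,p[2]-tz0)
        put(tr(org,h,[(-25,-55,83),(-7,-55,83),(-25,55,83),(-7,55,83),(-25,-55,0),(25,-55,0),(25,-55,22)]+ring(40,-15,24,10)),(0,0,255))
        print("rail org",org,"head",h)
    cv2.imwrite(dst,np.hstack([A,B]))
if __name__=="__main__":
    overlay("pics/side3.png","pics/o3.png",222,322,130,262,4)
E
python3 ov.py
```

```text
rail org (np.float64(0.4782512096082869), np.float64(-0.10126552195852608), np.float64(0.11428855959503592)) head -0.011260270237403391
```

View pics/o3.png

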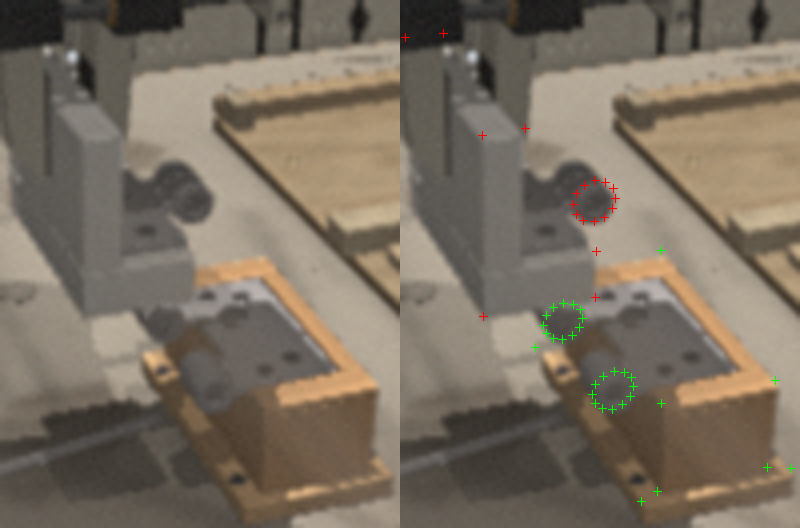

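```bash
python3 - <<'E'
from ov import *
overlay("pics/side1.png","pics/o1.png",250,322,190,262,5.5,rail=False)
overlay("pics/side3.png","pics/o3b.png",225,285,140,215,6.5)
E
```

```text
rail org (np.float64(0.4782512096082869), np.float64(-0.10126552195852608), np.float64(0.11428855959503592)) head -0.011260270237403391
```

View pics/o1.png

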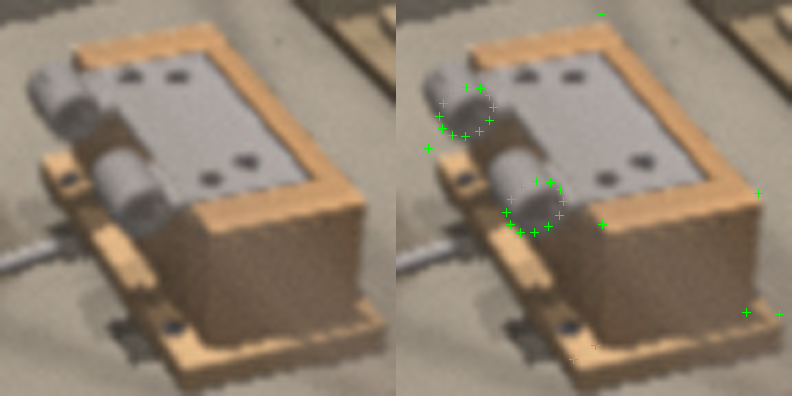

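View pics/o3b.png

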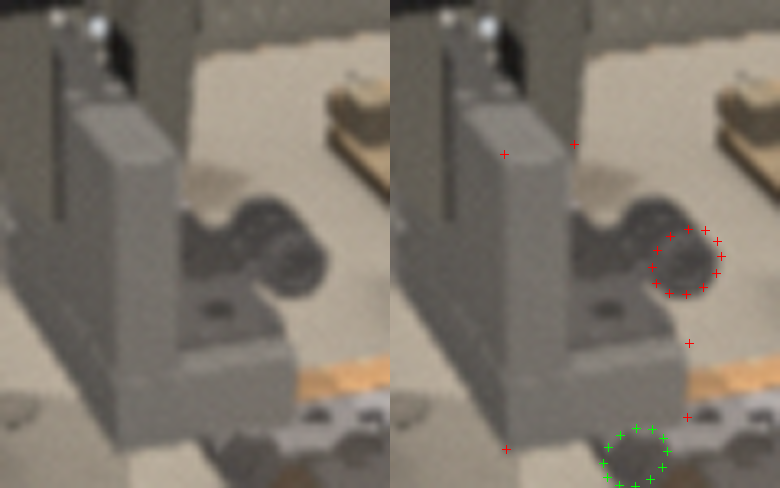

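```bash
python3 -m creep '[[[0.1,0,-2,0,0,0,-1],[0.1,0,-4,0,0,0,-1],[0.1,0,-5.5,0,0,0,-1],[0.1,0,-5.8,0,0,0,-1],[0.1,0,-5.8,0,0,0,-1]]]';python3 -m creep '[[[0,0,0,0,0,0,-1],[0,0,0,0,0,0,-1]]]'; python3 - <<'E'
from ov import *
cv2.imwrite("pics/side4.png",arm.get_image("side")[:,:,::-1])
overlay("pics/side4.png","pics/o4.png",230,300,165,240,5.5)
o=arm.observe();print(o["position"],o["ee_rot"],o["force"])
E
```

```text
clock: 8.7
position: [0.4627, -0.1022, 0.1205]
ee_rot: [-2.234, -2.208, 0.001]
force: [-0.7, 0.4, -2.0]
width: 0.194
clock: 8.9
position: [0.4634, -0.1023, 0.1215]
ee_rot: [2.234, 2.208, 0.002]
force: [0.8, -0.3, -2.6]
width: 0.199
rail org (np.float64(0.47930834249429805), np.float64(-0.10147044035881853), np.float64(0.05710828796921337)) head -0.01168267503866649
[ 0.46329892 -0.10218346  0.12140829] [2.23372034e+00 2.20777577e+00 1.53980615e-03] [-0.63427644 -0.29104995 -3.62746329]
```

View pics/o4.png

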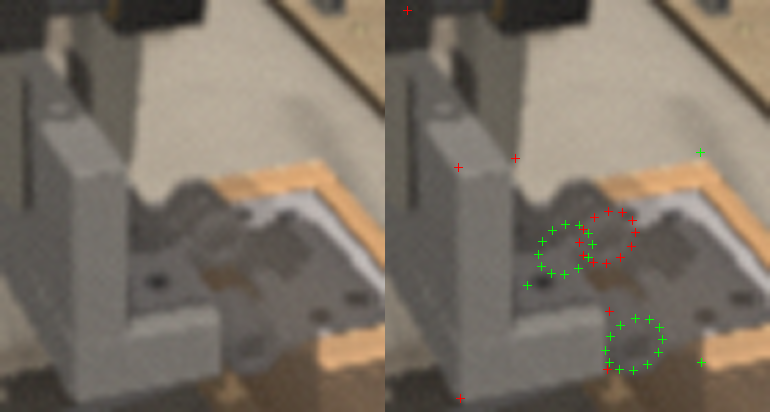

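```bash
python3 -m creep '[[[0,0,-0.4,0,0,0,-1],[0,0,-0.8,0,0,0,-1],[0,0,-1.0,0,0,0,-1],[0,0,-1.2,0,0,0,-1],[0,0,-1.2,0,0,0,-1]]]';python3 -m creep '[[[0,0,-0.4,0,0,0,-1],[0,0,-0.8,0,0,0,-1],[0,0,-1.1,0,0,0,-1],[0,0,-1.15,0,0,0,-1],[0,0,-1.15,0,0,0,-1]]]';python3 -m creep '[[[0,0,0,0,0,0,-1],[0,0,0,0,0,0,-1],[0,0,0,0,0,0,-1]]]'; python3 - <<'E'
from ov import *
cv2.imwrite("pics/side5.png",arm.get_image("side")[:,:,::-1])
overlay("pics/side5.png","pics/o5.png",235,290,180,245,7)
for i in range(1):
  o=arm.observe();print(o["position"],o["ee_rot"],o["force"],o["ft_torque"],o["width"])
E
```

```text
clock: 9.45
position: [0.4626, -0.1022, 0.1084]
ee_rot: [-2.234, -2.208, 0.001]
force: [0.9, -0.2, -1.8]
width: 0.195
clock: 9.95
position: [0.4627, -0.1022, 0.0971]
ee_rot: [-2.235, -2.208, 0.0]
force: [0.3, 0.6, -2.6]
width: 0.195
clock: 10.25
position: [0.4628, -0.1022, 0.0974]
ee_rot: [2.234, 2.208, 0.0]
force: [-0.3, 0.1, -2.5]
width: 0.191
rail org (np.float64(0.4788218909075496), np.float64(-0.101452320887743), np.float64(0.033027974135435664)) head -0.011815350271573655
[ 0.46281237 -0.10216322  0.09732797] [2.23443295e+00 2.20818709e+00 2.55895145e-04] [-0.13768457 -0.25561915 -2.97551153] [-0.06701835  0.06871123 -0.00322144] 0.19435758788280705
```

View pics/o5.png

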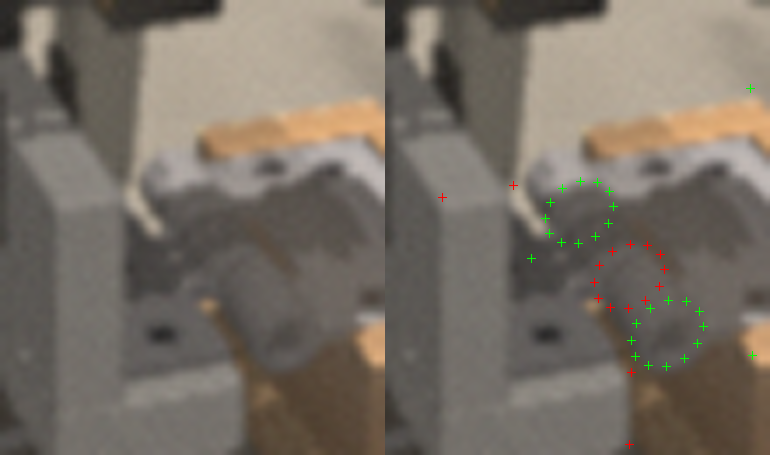

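```bash
python3 -m creep '[[[0,0.15,0,0,0,0,-1],[0,0.3,0,0,0,0,-1],[0,0.3,0,0,0,0,-1]]]';for i in 1; do python3 -m creep '[[[0,0.05,0,0,0,0,-1],[0,0.05,0,0,0,0,-1]]]';done; python3 -m creep '[[[0,0.05,0,0,0,0,-1],[0,0.05,0,0,0,0,-1]]]'; python3 -m creep '[[[0,0.05,0,0,0,0,-1],[0,0.05,0,0,0,0,-1]]]'
```

```text
clock: 10.6
position: [0.4628, -0.0989, 0.0972]
ee_rot: [-2.234, -2.209, -0.0]
force: [-0.7, -0.1, -2.1]
width: 0.198
clock: 10.8
position: [0.4628, -0.0988, 0.0972]
ee_rot: [2.235, 2.208, -0.0]
force: [0.6, -0.1, -2.2]
width: 0.192
clock: 11.0
position: [0.4628, -0.0985, 0.0973]
ee_rot: [2.235, 2.207, -0.0]
force: [0.3, -1.7, -2.3]
width: 0.196
clock: 11.2
position: [0.4627, -0.0983, 0.0973]
ee_rot: [2.235, 2.207, -0.0]
force: [-0.3, -4.9, -2.1]
width: 0.196
```

```bash
python3 -m creep '[[[0,-0.3,0,0,0,0,-1],[0,-0.6,0,0,0,0,-1],[0,-0.7,0,0,0,0,-1],[0,-0.7,0,0,0,0,-1]]]'; python3 -m creep '[[[0,-0.05,0,0,0,0,-1],[0,-0.05,0,0,0,0,-1]]]'; python3 -m creep '[[[0,-0.05,0,0,0,0,-1],[0,-0.05,0,0,0,0,-1]]]'; python3 -m creep '[[[0,-0.05,0,0,0,0,-1],[0,-0.05,0,0,0,0,-1]]]'
```

```text
clock: 11.6
position: [0.4628, -0.1046, 0.0972]
ee_rot: [-2.234, -2.208, -0.0]
force: [-0.2, -0.7, -1.7]
width: 0.196
clock: 11.8
position: [0.4628, -0.1051, 0.0972]
ee_rot: [-2.234, -2.208, -0.0]
force: [-0.3, -0.0, -1.9]
width: 0.192
clock: 12.0
position: [0.4628, -0.1057, 0.0972]
ee_rot: [2.234, 2.208, 0.0]
force: [-0.2, 0.3, -3.3]
width: 0.196
clock: 12.2
position: [0.4628, -0.1062, 0.0972]
ee_rot: [2.234, 2.208, 0.0]
force: [-0.0, 0.0, -2.5]
width: 0.192
```

```bash
python3 -m creep '[[[0,-0.05,0,0,0,0,-1],[0,-0.05,0,0,0,0,-1]]]'; python3 -m creep '[[[0,-0.05,0,0,0,0,-1],[0,-0.05,0,0,0,0,-1]]]'
```

```text
clock: 12.4
position: [0.4628, -0.1067, 0.0972]
ee_rot: [2.235, 2.208, 0.0]
force: [0.2, -0.2, -2.4]
width: 0.194
clock: 12.6
position: [0.4627, -0.1069, 0.0972]
ee_rot: [-2.234, -2.208, -0.0]
force: [-0.5, 1.8, -1.9]
width: 0.192
```

```bash
python3 -m creep '[[[0,0.2,0,0,0,0,-1],[0,0.45,0,0,0,0,-1],[0.15,0.45,0,0,0,0,-1],[0.3,0.45,0,0,0,0,-1],[0.3,0.45,0,0,0,0,-1]]]'; for i in 1; do python3 -m creep '[[[0.05,0,0,0,0,0,-1],[0.05,0,0,0,0,0,-1]]]'; done; python3 -m creep '[[[0.05,0,0,0,0,0,-1],[0.05,0,0,0,0,0,-1]]]'; python3 -m creep '[[[0.05,0,0,0,0,0,-1],[0.05,0,0,0,0,0,-1]]]'
```

```text
clock: 13.1
position: [0.4661, -0.1028, 0.0973]
ee_rot: [2.234, 2.208, 0.0]
force: [0.2, -0.3, -2.1]
width: 0.194
clock: 13.3
position: [0.4663, -0.1028, 0.0972]
ee_rot: [2.235, 2.208, -0.0]
force: [-0.3, 0.2, -2.9]
width: 0.194
clock: 13.5
position: [0.4668, -0.1027, 0.0973]
ee_rot: [2.235, 2.208, 0.0]
force: [-0.6, -0.3, -2.4]
width: 0.194
clock: 13.7
position: [0.4673, -0.1027, 0.0973]
ee_rot: [2.234, 2.208, 0.0]
force: [0.6, -0.4, -2.1]
width: 0.194
```

```bash
python3 -m creep '[[[0.05,0,0,0,0,0,-1],[0.05,0,0,0,0,0,-1]]]'; python3 -m creep '[[[0.05,0,0,0,0,0,-1],[0.05,0,0,0,0,0,-1]]]'; python3 -m creep '[[[0.05,0,0,0,0,0,-1],[0.05,0,0,0,0,0,-1]]]'
```

```text
clock: 13.9
position: [0.4679, -0.1027, 0.0973]
ee_rot: [2.234, 2.208, 0.0]
force: [-0.8, -0.5, -2.8]
width: 0.191
clock: 14.1
position: [0.4683, -0.1027, 0.0973]
ee_rot: [2.234, 2.208, 0.0]
force: [0.4, -0.3, -3.3]
width: 0.192
clock: 14.3
position: [0.4688, -0.1026, 0.0972]
ee_rot: [-2.235, -2.208, 0.0]
force: [-0.6, -0.2, -3.3]
width: 0.196
```

```bash
python3 -m creep '[[[0.05,0,0,0,0,0,-1],[0.05,0,0,0,0,0,-1]]]'; python3 -m creep '[[[0.05,0,0,0,0,0,-1],[0.05,0,0,0,0,0,-1]]]'; python3 - <<'E'
from ov import *
a=arm.get_image("side")[:,:,::-1];cv2.imwrite("pics/side6.png",a)
a=np.clip(a.astype(float)*1.8,0,255).astype(np.uint8)
cv2.imwrite("pics/z6.png",cv2.resize(a[180:250,230:300],None,fx=8,fy=8,interpolation=cv2.INTER_CUBIC))
E
```

```text
clock: 14.5
position: [0.469, -0.1026, 0.0972]
ee_rot: [-2.234, -2.208, 0.001]
force: [-1.5, 0.6, -1.8]
width: 0.194
clock: 14.7
position: [0.4691, -0.1026, 0.0971]
ee_rot: [-2.234, -2.207, 0.001]
force: [-4.2, -0.3, -0.5]
width: 0.191
```

View pics/z6.png

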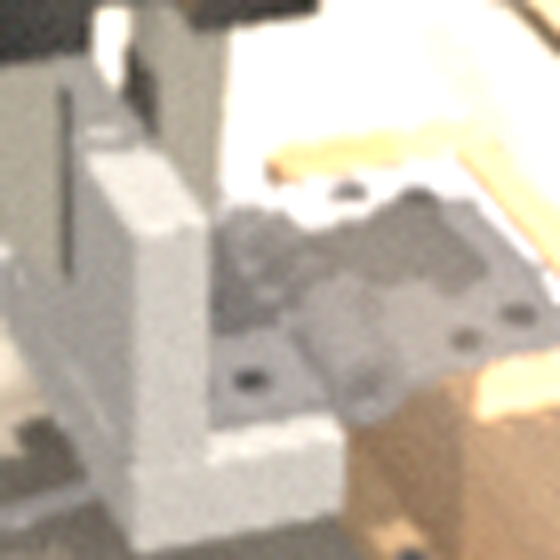

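```bash
python3 -m creep '[[[-0.2,0,0,0,0,0,-1],[-0.4,0,0.05,0,0,0,-1],[-0.6,0,0.05,0,0,0,-1],[-0.6,0,0.05,0,0,0,-1],[-0.6,0,0.05,0,0,0,-1]]]';python3 -m creep '[[[0,0,0,0,0,0,-1],[0,0,0,0,0,0,-1],[0,0,0,0,0,0,-1],[0,0,0,0,0,0,-1]]]'; python3 - <<'E'
from ov import *
a=arm.get_image("side")[:,:,::-1];cv2.imwrite("pics/side7.png",a)
a=np.clip(a.astype(float)*1.8,0,255).astype(np.uint8)
cv2.imwrite("pics/z7.png",cv2.resize(a[180:250,230:300],None,fx=8,fy=8,interpolation=cv2.INTER_CUBIC))
cv2.imwrite("pics/top7.png",arm.get_image("top")[:,:,::-1])
o=arm.observe();print(o["position"],o["ee_rot"],o["force"],o["ft_torque"],o["width"],o["dq"])
E
```

```text
clock: 15.25
position: [0.4639, -0.1026, 0.0978]
ee_rot: [2.234, 2.208, 0.0]
force: [-0.1, -0.8, -2.7]
width: 0.195
clock: 15.65
position: [0.4638, -0.1027, 0.0977]
ee_rot: [2.234, 2.208, 0.0]
force: [-0.5, -0.9, -2.2]
width: 0.197
[ 0.46377775 -0.10266795  0.09773606] [2.23445143e+00 2.20828267e+00 1.51653494e-05] [ 0.56688189 -0.27705288 -2.33770165] [-0.14584609  0.02507968  0.0382517 ] 0.19300417519816032 [-0.00033218 -0.00033779  0.00034883  0.00133182 -0.00010307 -0.00297953
 -0.00099194]
```

View pics/z7.png

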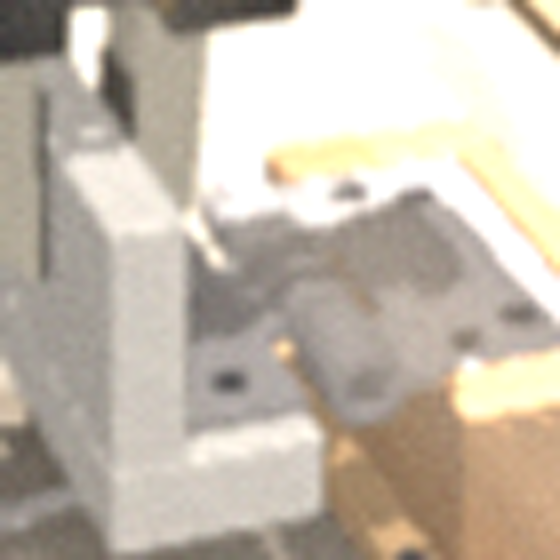

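View pics/side7.png

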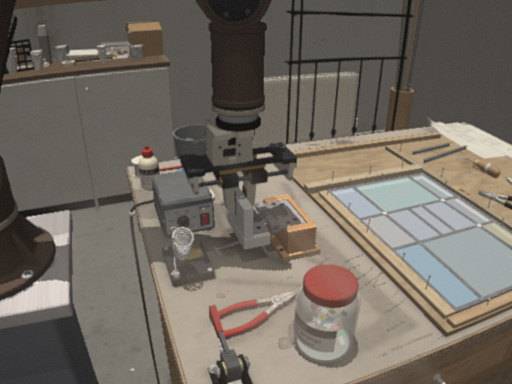

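```bash
python3 - <<'E'
from h import *
s=Cam("side")
a=cv2.imread("pics/side5.png",0);b=cv2.imread("pics/side7.png",0)
P5=np.array([.46281,-.10216,.09735]);P7=np.array([.46378,-.10267,.09773])
for n,off in(("near lip top",(0,-.055,.0187)),("near lip low",(.0,-.055,-.03)),("base corner",(.03,-.055,-.06)),("base near-left",(-.01,-.055,-.06)),("base left far",(-.009,.03,-.05))):
    q5,q7=s.proj([P5+off,P7+off]); 
    w=cv2.getRectSubPix(a.astype(np.float32),(13,13),tuple(q5));
    v=cv2.getRectSubPix(b.astype(np.float32),(13,13),tuple(q7))
    print(n,q5.round(1),"pred shift",(q7-q5).round(2),"residual",np.round(cv2.phaseCorrelate(w,v,cv2.createHanningWindow((13,13),cv2.CV_32F)),2))
E
```

```text
Traceback (most recent call last):
ValueError: setting an array element with a sequence. The requested array has an inhomogeneous shape after 1 dimensions. The detected shape was (2,) + inhomogeneous part.
```

```bash
python3 - <<'E'
from h import *
s=Cam("side")
a=cv2.imread("pics/side5.png",0);b=cv2.imread("pics/side7.png",0)
P5=np.array([.46281,-.10216,.09735]);P7=np.array([.46378,-.10267,.09773])
for n,off in(("near lip top",(0,-.055,.0187)),("near lip low",(.0,-.055,-.03)),("base corner",(.03,-.055,-.06)),("base near-left",(-.01,-.055,-.06)),("base left far",(-.009,.03,-.05))):
    q5,q7=s.proj([P5+off,P7+off]); 
    w=cv2.getRectSubPix(a.astype(np.float32),(15,15),tuple(q5));
    v=cv2.getRectSubPix(b.astype(np.float32),(15,15),tuple(q7))
    r=cv2.phaseCorrelate(w,v,cv2.createHanningWindow((15,15),cv2.CV_32F))
    print(n,q5.round(1),"pred shift",(q7-q5).round(2),"residual",np.round(r[0],2),round(r[1],2))
E
```

```text
near lip top [248.3 207. ] pred shift [ 0.65 -0.15] residual [0.94 0.6 ] 0.8
near lip low [248.3 231.4] pred shift [ 0.63 -0.13] residual [1.1  0.15] 0.9
base corner [264.2 242.2] pred shift [ 0.62 -0.13] residual [0.34 0.55] 0.94
base near-left [242.9 246.7] pred shift [ 0.62 -0.13] residual [0.31 0.89] 0.91
base left far [228.8 217.6] pred shift [ 0.56 -0.13] residual [0.65 0.59] 1.06
```

```bash
python3 - <<'E'
from h import *
a=cv2.imread("pics/side5.png",0);b=cv2.imread("pics/side7.png",0)
for q in((302,232),(315,245),(203,220),(340,290),(270,315),(330,180)):
    w,v=[cv2.getRectSubPix(i.astype(np.float32),(15,15),q) for i in(a,b)]
    r=cv2.phaseCorrelate(w,v,cv2.createHanningWindow((15,15),cv2.CV_32F)); print("ctrl",np.round(r[0],2))
from ov import overlay
overlay("pics/side7.png","pics/o7.png",225,285,180,255,6.5)
E
```

```text
ctrl [0.38 0.24]
ctrl [0.53 0.42]
ctrl [0.66 0.79]
ctrl [0.31 0.51]
ctrl [0.4  0.61]
ctrl [0.34 0.71]
rail org (np.float64(0.4797872430401836), np.float64(-0.10195649152027034), np.float64(0.03343605952772297)) head -0.011780338438476035
```

View pics/o7.png

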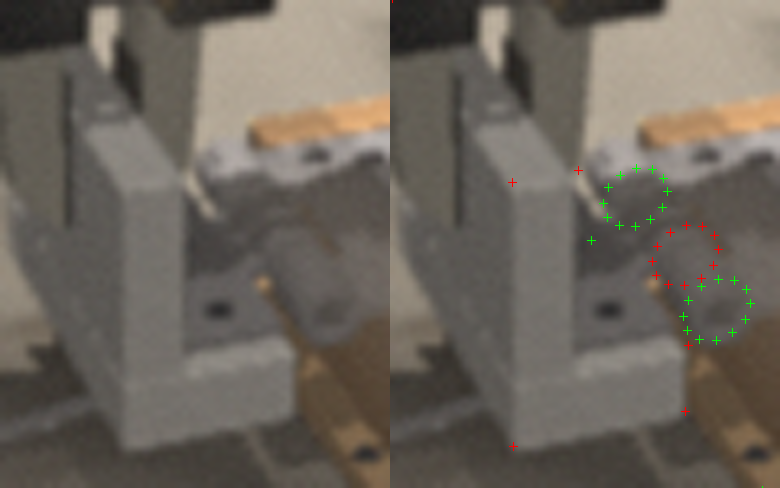

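```bash
python3 -m creep '[[[0,0,0,0,0,0,-1],[0,0,0,0,0,0,-1]]]'; python3 -c "
from cell import arm
print(arm.sign_off())"
```

```text
clock: 15.95
position: [0.4638, -0.1027, 0.0978]
ee_rot: [2.234, 2.208, 0.0]
force: [-0.1, 0.6, -2.9]
width: 0.194
the job is handed in; nothing more can be done
None
```

I pressed the jamb leaf home, picked up the rail by its lip, lowered its knuckle between the two jamb knuckles, and handed in at 16 s while still holding it in the air. The sign-off gives no verdict, so the results below are my own checks.

- **Leaf:** it stopped hard with the fingertips at 60 mm and about 32 N on the tool, and the pictures afterwards show it level.
- **Rail along the pin axis:** I felt for contact both ways and found 8.1 mm of play against the expected 8 mm, then set it in the middle.
- **Rail in jamb x:** contact towards the jamb came 5.1 mm beyond the final position, against an expected 5 to 5.3 mm. The side camera, and the gap between the top camera and the gripper when it closed on the lip, both put the raw top-camera x about 1.3 to 1.4 mm too low. With that corrected, the cameras put the aligned position about 1 mm short of where contact put it, and I went with contact.
- **Rail height:** the bore is at about 57.5 mm, going by the arm's own reading of how far it lifted the rail. I did not check this by contact.
- **Heading:** the rail matches the jamb to within about 0.01 rad.
- **Grip:** I held it with 30 N. At the end the tool felt only the rail's weight of about 2.5 to 3 N, so I saw no sign of contact with the jamb.
- **Slip:** comparing side pictures before and after the contact checks first suggested about 0.6 px of movement. Fixed background patches showed the same shift, so I took it as measurement bias and not slip.
- **Top camera:** the arm hid the rail and jamb from it at the end, so the final look relied on the side camera only.
- **Bystanders:** I did not touch the pin, pliers or fid, and saw no movement. I did not measure their final positions.

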